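Stack the empty carrier over the vials

TASK

The empty carrier would nest into the tote of vials as both stand now and crush them. Turn the loaded tote half a turn on its revolving stand without lifting it off, then lift the empty carrier by its handle and, still facing the way it did (low front to the robot's side, opposite to the tote's), set it gently and squarely on top so that its feet rest on the tote's ledges, clear of the vials. Keep the vials and carrier upright and leave the other things on the bench where they are.

Things in the scene. Friction and masses are not known exactly. Their poses are not given: they have to be found in the camera images.
- stand: Fixed grey foot of the revolving stand; origin on its turning axis at bench level, z up. Its own -x side, with a small grey pointer 80 to 116 mm from the axis, points roughly to the robot.
- deck (a joint): Turn of the stand's round aluminium deck (220 mm across, top 22 mm above the bench) about the vertical axis through the stand's origin, counter-clockwise from above positive. 0 at the start; half a turn is +3.14 or -3.14, either way round. No stops within 6 rad; light friction (1 N at the post), stays where it is left.
- post_top (a point): Top centre of the steel post that stands on the deck and turns with it: 16 mm across, 96 mm from the turning axis, beside the middle of a long side of the tote (the stand's +y side at the start), top 102 mm above the bench. Pushed from its side it turns the deck.
- tote: Loaded grey stack-nest tote, 0.4 kg plus vials, loose, centred on the deck between low cleats (2 mm play), so it turns with it. Origin under its middle, 22 mm above the bench; x runs from low front to high back, z up. 160 mm long (x), 122 mm wide (y), rim 65 mm above its underside. Its low front starts over the stand's pointer.
- tote_front (a point): Middle of the tote's low front at rim height: 75 mm from its middle towards its -x, 65 mm above its underside. This short end is cut down to 25 mm high in its middle; the other end is full height. The long sides are slatted, with a 6 mm thick rail 50 to 65 mm up, inner faces 55 mm either side of the middle.
- tote_ledge (a point): Top of one of the tote's four ledges, which stick inwards under the rails: at x = -45 mm (this one, on the +y side) and x = +20 mm on each long side, each 24 mm long, their tops 56 mm above the tote's underside.
- carrier: Empty grey stack-nest carrier, 0.3 kg, loose on the bench, low front roughly to the robot; same shape, size and axes as the tote, plus a handle. Origin under its middle. Facing opposite to the tote, its feet land on the ledges and it sits 56 mm above the tote (side play 3 mm, end play 10 mm); facing the same way, its feet miss them and it sinks onto the vials.
- carrier_grip (a point): Centre of the carrier's handle bar: 90 mm long along the carrier's x, 14 mm wide (y), 20 mm high, on two posts over its middle; 88 mm above the carrier's underside, bar top at 98 mm.
- carrier_front (a point): Middle of the carrier's low front at rim height: 75 mm from its middle towards its -x, 65 mm above its underside.
- carrier_foot (a point): Underside of one of the carrier's four foot lugs, which stick out sideways from its 124 x 80 mm bottom: at x = +45 mm (this one, on the +y side) and x = -20 mm on each long side, each 18 mm long, 6 mm high, out to 52 mm from the middle line.
- vial1: Amber glass vial with white cap, 24 mm across, 44 mm tall, 30 g, standing in a cell of the loaded tote 35 mm towards its low front; its top is 47 mm above the tote's underside. Origin under its centre.
- vial2: Amber glass vial with white cap, 24 mm across, 44 mm tall, 30 g, standing in a cell of the loaded tote at its middle; its top is 47 mm above the tote's underside. Origin under its centre.
- vial3: Amber glass vial with white cap, 24 mm across, 44 mm tall, 30 g, standing in a cell of the loaded tote 35 mm towards its back; its top is 47 mm above the tote's underside. Origin under its centre.
- bottle: Bystander: amber bottle, 64 mm across, 130 mm tall, beyond the work. Origin under its centre.
- jar: Bystander: small white jar, 52 mm across, 60 mm tall, between stand and carrier, nearer the robot. Origin under its centre.
- beaker: Bystander: clear cup, 68 mm across, 80 mm tall, beyond the work. Origin under its centre.
Mind the look-alikes: they are no part of the job. What is shaped like the vial3 but red is not meant.

How it is judged:
By the outcome, as a careful person would: the job done as asked, in the order asked, and still so for the second after the job is handed in, with the robot touching nothing.
It also fails if it takes over 72 s, if anything falls off the work surface, if the arm or the gripper's body presses on something with over 40 N, if the wrist force passes 120 N, or if a joint passes its speed limit or range.

ROBOT

A 6-joint arm with a two-finger parallel gripper is mounted at the origin on the work surface. World frame = base frame: x ahead of the robot, y to its left, z up, the work surface at z = 0. Lengths are in m, angles in rad, forces in N, time in s.
With the tool pointing down it reaches from about 0.25 to 0.775 m from the base axis. Payload 4 kg.
Tool frame: the origin (TCP) lies midway between the tips of the shut fingers; the grasp point (between the pads) lies 19 mm behind it; z points along the fingers, y is the direction in which the jaws open and shut (so a half turn about z gives the same grasp; the last joint's range is limited). The gripper opens to 85 mm and grips with 20 to 120 N. Pads are 22 mm wide; open, the fingers measure 114 mm over their backs; the gripper's body (76 mm by 85 mm) begins 54 mm behind the grasp point. The pads swing forward as they close: fully open they stand 13 mm farther back than shut.
Start: joints at [-1.369, 0.087, 1.371, -0, 1.684, -0.103], TCP at [0.165, -0.525, 0.231] pointing down, gripper open.
Joint ranges: [-3.1, 3.1], [-0.76, 2.03], [0.27, 2.55], [-1.08, 4.22], [0.17, 2.65], [-2.57, 2.57]. Speed limits (rad/s): [2.79, 2.79, 3.14, 3.14, 3.14, 3.14].

INTERFACE

Orientations are given as a unit quaternion [x, y, z, w].
In Python, from station import manip, viewer gives the robot as it stands. The module is installed in compiled form; this text tells all that it offers.
- The arm moves only by the shell command python3 -m crank 'ROWS' [FORCE]. ROWS is JSON, a list of rows, each an object of numbers: "fingers": the opening, from 0 (shut) to 1 (fully open); "x", "y", "z": the shift along the tool's x, y, z in cm; "rx", "ry", "rz": the turn, a rotation vector about the tool's x, y, z in rad. A call has 1 to 8 rows; each row is the pose to reach, as a shift and turn from the pose commanded when the call began, along the tool's axes at that moment; what a row does not reach only later rows make up. A row lasts 1/12 s, in which the tool goes at most 41.7 mm and 7.16 degrees, less where a joint would pass 70% of its speed; a pose out of reach is approached as far as the arm can. A call with a gripper value outside its range is refused whole. The fingers move at their own pace and stop on an object; FORCE is the grip in N (left out, the last holds). Time passes only in rows, so rows that repeat a pose let the fingers close. It gives the time, the measured TCP pose, the force and the opening at its end, in the units of the state.
- manip.get_obs(): the state, without advancing time (a new reading comes with each control period).
- viewer.camera(name): name is "scene" or "top"; returns a dict with "img" (384x512x3 uint8, red, green, blue), "fx", "fy", "cx", "cy" (pixels), "rvec" (rotation vector, rad) and "tvec" (3), from world to camera coordinates, as OpenCV has them. Camera axes: x right, y down, z forward; pixel columns grow to the right and rows downward; lengths in m; the calibration is good to about 2 mm. A picture is of the moment at which its call begins. There is no depth.
- manip.job_done(): hands the job in, once; it reports no verdict.
Trained networks look in the newest picture that a camera, given by its name, has taken for a name from the list of things; names that differ only in an ending like _2 or _b are one class to them, and where a whole thing is asked for, a point or a joint stands for the part that bears it (a point fixed in the world has none). Each returns a list of dicts, best first, with "score" (0 to 1); they miss things now and then, are a little off and sometimes report something else, mostly with a low value. They report only what shows in the picture. A call takes as long as a camera call. They do not tell look-alikes from the thing itself.
- viewer.cut_out(thing, camera): "region" (384x512 bool, what is visible of it) and "xy" ([column, row] in pixels, amid what is visible of it).
The state is a dict: "t": time; "q": joint angles; "joint_velocities": joint speeds; "effort": joint torques, N m; "position": TCP position; "eef_rot": TCP orientation; "force": force on the tool from outside, world axes, zero at the start; "torque": the same for the moment, N m; "opening": finger opening in m.
Only numpy, scipy, OpenCV 4.12 (cv2) and the standard library are available. Lean on these libraries where they do the work, as an engineer would, in place of code of your own. Each camera call takes 0.05 s, during which the arm holds its last target. There are 200 camera calls.

## Working session

There is one attempt and no reset: what is moved stays moved. The work goes in short steps, Python scripts to look and compute and a shell command to move; the robot and the scene stay as the last step left them, time stands still between calls to the robot, and variables do not carry over. Pictures are saved under pics/ and viewed, about 8 in all and at most 12, crops included, and the job is handed in when it is done.

```bash
mkdir -p pics; cat > h.py <<'E'
import numpy as np, cv2
from station import manip, viewer
from scipy.spatial.transform import Rotation as R
def cam(n,save=None):
    c=viewer.camera(n)
    if save: cv2.imwrite('pics/'+save,c['img'][:,:,::-1])
    c['K']=np.array([[c['fx'],0,c['cx']],[0,c['fy'],c['cy']],[0,0,1.]])
    c['R']=cv2.Rodrigues(np.array(c['rvec'],float))[0]; c['t']=np.array(c['tvec'],float).ravel()
    c['P']=c['K']@np.c_[c['R'],c['t']]
    return c
def ray(c,uv):
    d=c['R'].T@np.linalg.solve(c['K'],[uv[0],uv[1],1.]); return -c['R'].T@c['t'],d
def atz(c,uv,z):
    o,d=ray(c,uv); return o+d*(z-o[2])/d[2]
def tri(c1,p1,c2,p2):
    X=cv2.triangulatePoints(c1['P'],c2['P'],np.array(p1,float).reshape(2,1),np.array(p2,float).reshape(2,1)).ravel(); return X[:3]/X[3]
def proj(c,X):
    p=c['P']@np.r_[X,1]; return p[:2]/p[2]
E
python3 - <<'E'
from h import *
np.set_printoptions(precision=4,suppress=True)
a=cam('scene','s0.png');b=cam('top','t0.png')
cv2.imwrite('pics/both0.png',np.vstack([a['img'],b['img']])[:,:,::-1][:, :])
for c in (a,b): print(-c['R'].T@c['t'],c['fx'],c['R'][2])
for n in ['stand','post_top','tote','tote_front','carrier','carrier_grip','carrier_front','tote_ledge','vial1','vial2','vial3','bottle','jar','beaker']:
    for k,c in (('scene',a),('top',b)):
        print(n,k,[(round(d['score'],2),np.round(d['xy']).tolist(),int(d['region'].sum())) for d in viewer.cut_out(n,k)][:4])
o=manip.get_obs();print(o['t'],o['position'],R.from_quat(o['eef_rot']).as_matrix())
E
```

```text
[0.9167 0.6995 0.7362] 465.1866717147405 [-0.3529 -0.6535 -0.6696]
[0.3683 0.0604 1.0548] 350.9487485044096 [ 0.2267  0.0002 -0.974 ]
stand scene [(0.62, [298.0, 271.0], 4157), (0.51, [153.0, 230.0], 1616), (0.31, [296.0, 274.0], 4208)]
stand top [(0.7, [235.0, 220.0], 1616), (0.62, [211.0, 207.0], 71)]
post_top scene [(0.92, [295.0, 275.0], 4078)]
post_top top []
tote scene [(0.59, [288.0, 240.0], 3172)]
tote top [(0.7, [210.0, 206.0], 2086)]
tote_front scene [(0.7, [302.0, 241.0], 3275), (0.33, [303.0, 176.0], 601)]
tote_front top [(0.96, [209.0, 203.0], 2030)]
carrier scene [(0.67, [196.0, 147.0], 2425)]
carrier top [(0.68, [355.0, 201.0], 2074)]
carrier_grip scene [(0.79, [196.0, 148.0], 2148)]
carrier_grip top [(0.6, [349.0, 202.0], 2084)]
carrier_front scene [(0.9, [196.0, 148.0], 2352)]
carrier_front top [(0.71, [351.0, 198.0], 2059)]
tote_ledge scene [(0.71, [301.0, 239.0], 3281)]
tote_ledge top [(0.62, [210.0, 205.0], 2046)]
vial1 scene [(0.79, [292.0, 362.0], 286), (0.72, [309.0, 240.0], 171), (0.67, [279.0, 255.0], 197), (0.17, [298.0, 274.0], 4217)]
vial1 top [(0.42, [212
[... 265 characters left out ...]
4), (0.41, [209.0, 211.0], 67), (0.4, [151.0, 168.0], 84), (0.39, [210.0, 198.0], 59)]
vial3 scene [(0.79, [292.0, 362.0], 286), (0.72, [309.0, 240.0], 171), (0.67, [279.0, 255.0], 197), (0.17, [298.0, 274.0], 4217)]
vial3 top [(0.42, [212.0, 220.0], 64), (0.41, [209.0, 211.0], 67), (0.4, [151.0, 168.0], 84), (0.39, [210.0, 198.0], 59)]
bottle scene [(0.81, [157.0, 230.0], 1530)]
bottle top [(0.94, [272.0, 137.0], 550)]
jar scene [(0.95, [304.0, 177.0], 591), (0.51, [292.0, 241.0], 3134)]
jar top [(0.54, [275.0, 266.0], 279)]
beaker scene []
beaker top [(0.61, [338.0, 137.0], 503)]
1.5 [ 0.1651 -0.5247  0.2313] [[ 0.9539  0.3002  0.    ]
 [ 0.3002 -0.9539 -0.0001]
 [ 0.      0.0001 -1.    ]]
```

View pics/s0.png

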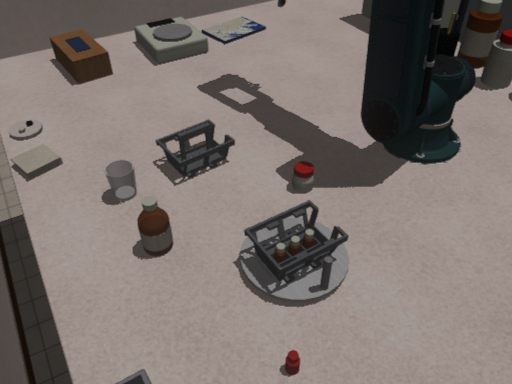

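View pics/t0.png

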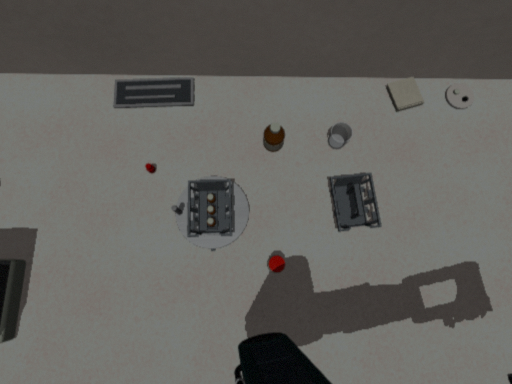

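The scene picture shows the loaded tote on the deck at (295,250), with the post at (327,270), and the empty carrier at (196,147). In the top view the tote is at (210,206), the post at (178,209), the pointer at (213,249) and the carrier at (355,201). Candidates that could be confused are tote (210,206) vs carrier (355,201), and the vials (211,198/210/222) vs the red look-alike (151,168). I choose the post on the deck for turning and the vial-free unit with a handle for lifting, and check both in one close crop.

```bash
python3 - <<'E'
from h import *
s=cv2.imread('pics/s0.png');t=cv2.imread('pics/t0.png')
f=lambda im,x,y,w,h,k:cv2.resize(im[y:y+h,x:x+w],(w*k,h*k),interpolation=cv2.INTER_CUBIC)
A=np.hstack([f(t,165,165,100,75,4),f(t,310,165,100,75,4)])
B=np.hstack([f(s,235,195,133,100,3),f(s,135,105,133,100,3)])
B=cv2.resize(B,(800,300)); 
o=np.vstack([A,B]); o=np.clip(o.astype(float)*1.8,0,255).astype('uint8'); cv2.imwrite('pics/crop1.png',o)
E
```

```text
(no output)
```

View pics/crop1.png

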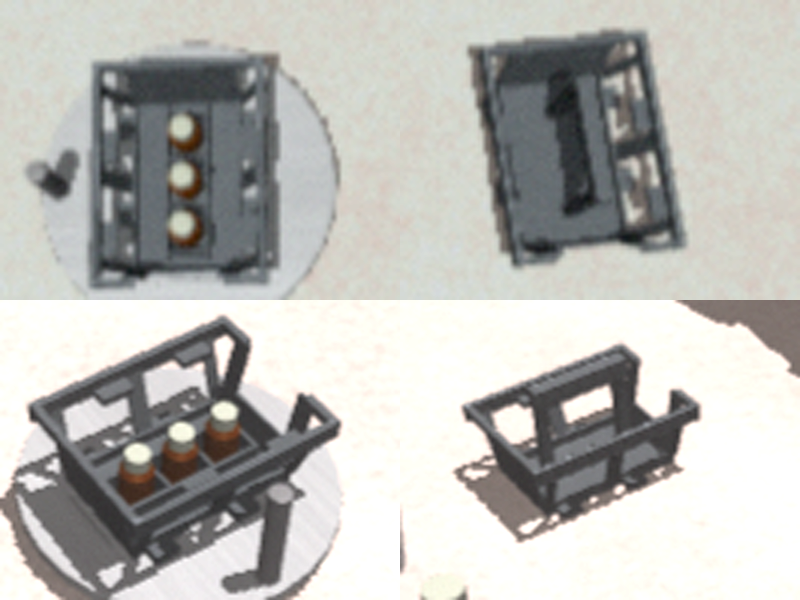

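```bash
cat > fit.py <<'E'
from h import *
from scipy.optimize import least_squares
def fit(obs,x0):
    # obs: list (cam, uv, local xyz); unknown x,y,z,yaw
    def W(p,l): 
        c,s=np.cos(p[3]),np.sin(p[3]); return np.array([p[0]+c*l[0]-s*l[1],p[1]+s*l[0]+c*l[1],p[2]+l[2]])
    f=lambda p:np.concatenate([proj(c,W(p,l))-uv for c,uv,l in obs])
    r=least_squares(f,x0,loss='soft_l1'); return r.x,f(r.x).reshape(-1,2)
E
python3 - <<'E'
from fit import *
np.set_printoptions(precision=4,suppress=True)
a=cam('scene');b=cam('top')
T=lambda x,y:(x/4+165-.4,y/4+165-.4)
T2=lambda x,y:((x-400)/4+310-.4,y/4+165-.4)
S=lambda x,y:(x/400*133+235-.3,y/3+195-.3)
S2=lambda x,y:((x-400)/400*133+135-.3,y/3+105-.3)
C={'b-':(.08,-.061,.065),'b+':(.08,.061,.065),'f-':(-.08,-.061,.065),'f+':(-.08,.061,.065)}
tote=[(b,T(95,63),C['b+']),(b,T(277,57),C['b-']),(b,T(93,286),C['f+']),(b,T(270,283),C['f-']),
(a,S(31,108),C['b-']),(a,S(130,247),C['b+']),(a,S(225,18),C['f-']),(a,S(340,128),C['f+'])]
p,r=fit(tote,[.4,.15,.02,0]);print('tote',p);print(r)
car=[(b,T2(472,48),C['b+']),(b,T2(643,32),C['b-']),(b,T2(516,263),C['f+']),(b,T2(684,244),C['f-']),
(a,S2(466,108),C['b-']),(a,S2(538,170),C['b+']),(a,S2(699,110),C['f+'])]
q,r=fit(car,[.4,-.2,0,0]);print('carrier',q);print(r)
print('post',tri(a,S(280,193),b,T(38,172)))
# pointer & deck centre
m=cv2.fitEllipse
print('pointer tip', atz(b,(213,249),.01))
for n in ['bottle','jar','beaker']:
    d=viewer.cut_out(n,'top'); 
    if d:
        u=d[0]['region']; ys,xs=np.nonzero(u); print(n,atz(b,(xs.mean(),ys.max()),0),atz(b,d[0]['xy'],.05))
print('grip pred top',proj(b,q[:3]+[0,0,.098]),'scene',proj(a,q[:3]+[0,0,.098]))
E
```

```text
tote [0.5371 0.1903 0.0158 0.0335]
[[ 0.5067 -0.1023]
 [-2.3626  0.5237]
 [-0.2531  0.3254]
 [-0.2772  0.1165]
 [-1.3055 -0.0335]
 [ 0.5306 -5.1368]
 [-0.2433  0.9414]
 [-0.3287  0.2147]]
carrier [ 0.5637 -0.2216 -0.0002  0.1269]
[[ 1.3338 -0.0892]
 [-0.2968 -0.6894]
 [-0.4963  0.696 ]
 [ 0.0819  0.4881]
 [-0.8447 -0.0288]
 [-0.3286  2.5698]
 [ 1.0546 -1.0803]]
post [0.532  0.2864 0.1003]
pointer tip [0.4256 0.1857 0.01  ]
bottle [0.7309 0.0068 0.    ] [0.7688 0.0154 0.05  ]
jar [0.362  0.0008 0.    ] [ 0.3746 -0.0023  0.05  ]
beaker [ 0.7502 -0.2017  0.    ] [ 0.7697 -0.1876  0.05  ]
grip pred top [357.649 198.64 ] scene [194.2101 129.4383]
```

```bash
cat > go.py <<'E'
from h import *
def rel(p,yaw):
    o=manip.get_obs(); M=R.from_quat(o['eef_rot']).as_matrix()
    T=np.array([[np.cos(yaw),np.sin(yaw),0],[np.sin(yaw),-np.cos(yaw),0],[0,0,-1.]])
    return np.round(M.T@(np.array(p)-o['position'])*100,2), np.round(R.from_matrix(M.T@T).as_rotvec(),3)
E
python3 -c "
from go import *
print(rel([.532,.2864,.18],1.40))"
```

```text
(array([ 59.34, -66.36,   5.13]), array([ 0.   ,  0.   , -1.095]))
```

```bash
python3 -m crank '[{"fingers":0.5,"x":59.3,"y":-66.4,"z":0,"rz":-1.095},{"fingers":0.5,"x":59.3,"y":-66.4,"z":0,"rz":-1.095},{"fingers":0.5,"x":59.3,"y":-66.4,"z":0,"rz":-1.095},{"fingers":0.5,"x":59.3,"y":-66.4,"z":0,"rz":-1.095},{"fingers":0.5,"x":59.3,"y":-66.4,"z":0,"rz":-1.095},{"fingers":0.5,"x":59.3,"y":-66.4,"z":0,"rz":-1.095},{"fingers":0.5,"x":59.3,"y":-66.4,"z":0,"rz":-1.095},{"fingers":0.5,"x":59.3,"y":-66.4,"z":0,"rz":-1.095}]' 40
python3 -c "
from go import *
print(rel([.532,.2864,.18],1.40), manip.get_obs()['q'])"
```

```text
(array([ 59.34, -66.36,   5.13]), array([ 0.   ,  0.   , -1.095])) [-1.36912252e+00  8.72053356e-02  1.37068604e+00 -2.54803533e-05
  1.68359978e+00 -1.03097143e-01]invalid input at $[0]: expected keys fingers, x, y, z, rx, ry, rz
```

```bash
python3 -m crank '[{"fingers":0.5,"x":59.3,"y":-66.4,"z":0,"rx":0,"ry":0,"rz":-1.095},{"fingers":0.5,"x":59.3,"y":-66.4,"z":0,"rx":0,"ry":0,"rz":-1.095},{"fingers":0.5,"x":59.3,"y":-66.4,"z":0,"rx":0,"ry":0,"rz":-1.095},{"fingers":0.5,"x":59.3,"y":-66.4,"z":0,"rx":0,"ry":0,"rz":-1.095},{"fingers":0.5,"x":59.3,"y":-66.4,"z":0,"rx":0,"ry":0,"rz":-1.095},{"fingers":0.5,"x":59.3,"y":-66.4,"z":0,"rx":0,"ry":0,"rz":-1.095},{"fingers":0.5,"x":59.3,"y":-66.4,"z":0,"rx":0,"ry":0,"rz":-1.095},{"fingers":0.5,"x":59.3,"y":-66.4,"z":0,"rx":0,"ry":0,"rz":-1.095}]' 40
python3 -c "
from go import *
print(rel([.532,.2864,.18],1.40), manip.get_obs()['q'])"
```

```text
t: 2.42
position: [0.3025, -0.219, 0.2316]
eef_rot: [0.793, 0.609, 0.0, 0.001]
force: [0.8, -0.6, 0.7]
opening: 0.0428
(array([54.76,  9.14,  5.14]), array([ 0.001,  0.001, -0.09 ])) [-7.79013337e-01 -3.18541306e-01  1.73491907e+00  1.96016208e-04
  1.72383709e+00 -5.18255323e-01]
```

```bash
python3 -m crank '[{"fingers":0.5,"x":54.8,"y":9.1,"z":0,"rx":0,"ry":0,"rz":-0.09},{"fingers":0.5,"x":54.8,"y":9.1,"z":0,"rx":0,"ry":0,"rz":-0.09},{"fingers":0.5,"x":54.8,"y":9.1,"z":0,"rx":0,"ry":0,"rz":-0.09},{"fingers":0.5,"x":54.8,"y":9.1,"z":0,"rx":0,"ry":0,"rz":-0.09},{"fingers":0.5,"x":54.8,"y":9.1,"z":0,"rx":0,"ry":0,"rz":-0.09},{"fingers":0.5,"x":54.8,"y":9.1,"z":0,"rx":0,"ry":0,"rz":-0.09},{"fingers":0.5,"x":54.8,"y":9.1,"z":0,"rx":0,"ry":0,"rz":-0.09},{"fingers":0.5,"x":54.8,"y":9.1,"z":0,"rx":0,"ry":0,"rz":-0.09}]' 40
python3 -c "
from go import *
print(rel([.532,.2864,.16],1.40), manip.get_obs()['q'])"
```

```text
t: 3.08
position: [0.4418, 0.0843, 0.2317]
eef_rot: [0.766, 0.642, 0.0, 0.001]
force: [1.1, -1.0, 0.9]
opening: 0.0426
(array([21.47,  5.35,  7.17]), array([ 0.001,  0.   , -0.005])) [ 6.26907375e-02 -1.39553802e-01  1.59157199e+00 -3.58310719e-04
  1.68826586e+00  2.37962414e-01]
```

```bash
python3 -m crank '[{"fingers":0.5,"x":21.5,"y":5.3,"z":6,"rx":0,"ry":0,"rz":0},{"fingers":0.5,"x":21.5,"y":5.3,"z":6,"rx":0,"ry":0,"rz":0},{"fingers":0.5,"x":21.5,"y":5.3,"z":6,"rx":0,"ry":0,"rz":0},{"fingers":0.5,"x":21.5,"y":5.3,"z":6,"rx":0,"ry":0,"rz":0},{"fingers":0.5,"x":21.5,"y":5.3,"z":6,"rx":0,"ry":0,"rz":0},{"fingers":0.5,"x":21.5,"y":5.3,"z":6,"rx":0,"ry":0,"rz":0},{"fingers":0.5,"x":21.5,"y":5.3,"z":8,"rx":0,"ry":0,"rz":0},{"fingers":0.5,"x":21.5,"y":5.3,"z":8,"rx":0,"ry":0,"rz":0}]' 40
python3 - <<'E'
from go import *
a=cam('scene','s1.png')['img'];b=cam('top','t1.png')['img']
f=lambda im,x,y,w,h:cv2.resize(im[y:y+h,x:x+w],(400,400),interpolation=cv2.INTER_CUBIC)
o=np.hstack([f(a,240,180,130,130),f(b,150,150,110,110)])[:,:,::-1]
cv2.imwrite('pics/c2.png',np.clip(o*1.6,0,255))
print(rel([.532,.2864,.075],1.40))
E
```

```text
t: 3.75
position: [0.5293, 0.285, 0.1465]
eef_rot: [0.766, 0.643, -0.004, -0.001]
force: [-0.7, -0.5, -1.2]
opening: 0.0426
(array([0.27, 0.13, 7.52]), array([-0.002,  0.002, -0.005]))[ WARN:0@0.711] global loadsave.cpp:1063 imwrite_ Unsupported depth image for selected encoder is fallbacked to CV_8U.
```

View pics/c2.png

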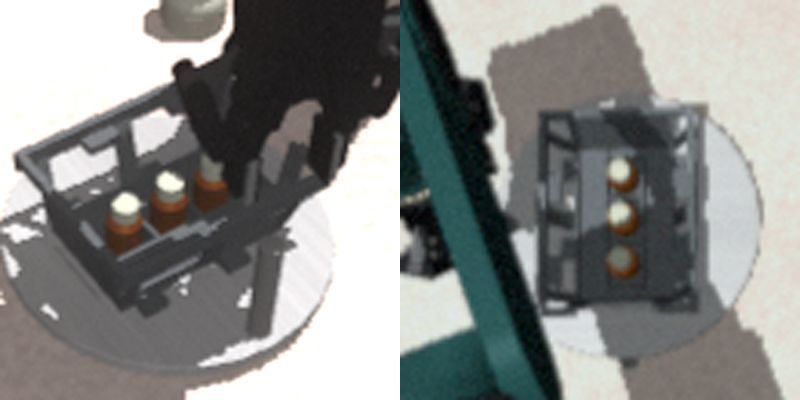

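The left crop shows the fingers straddling the post (fingertips at about (240,180) and (325,150), post top at about (289,155)). The right crop shows the arm clear of the tote. Next I descend and grip.

```bash
python3 -m crank '[{"fingers":0.5,"x":0.2,"y":0.1,"z":2.5,"rx":0,"ry":0,"rz":0},{"fingers":0.5,"x":0.2,"y":0.1,"z":5,"rx":0,"ry":0,"rz":0},{"fingers":0.5,"x":0.2,"y":0.1,"z":7,"rx":0,"ry":0,"rz":0},{"fingers":0.5,"x":0.2,"y":0.1,"z":7,"rx":0,"ry":0,"rz":0},{"fingers":0.1,"x":0.2,"y":0.1,"z":7,"rx":0,"ry":0,"rz":0},{"fingers":0.1,"x":0.2,"y":0.1,"z":7,"rx":0,"ry":0,"rz":0},{"fingers":0.1,"x":0.2,"y":0.1,"z":7,"rx":0,"ry":0,"rz":0},{"fingers":0.1,"x":0.2,"y":0.1,"z":7,"rx":0,"ry":0,"rz":0}]' 30
python3 -c "
from go import *
print(manip.get_obs()['torque'],rel([.532,.2864,.075],1.40))"
```

```text
t: 4.52
position: [0.5339, 0.2864, 0.0842]
eef_rot: [0.767, 0.642, 0.002, 0.001]
force: [-0.7, -0.8, 4.1]
opening: 0.0145
[-0.17926004  0.19733742  0.00098649] (array([-0.04, -0.19,  0.92]), array([ 0.004, -0.002, -0.006]))
```

```bash
python3 - <<'E'
import numpy as np
phi0,y0=np.deg2rad(91.8),1.40
for c in range(5):
    k=np.arange(0,9)+8*c; ph=phi0+np.pi*k/40; ya=y0+2.69*k/40
    X=np.c_[np.cos(ph),np.sin(ph)]*9.6; d=X-X[0]; y=ya[0]
    x_=d@[np.cos(y),np.sin(y)]; y_=d@[np.sin(y),-np.cos(y)]
    print(c,[(round(a,2),round(b,2),round(-(t-y),3)) for a,b,t in zip(x_[1:],y_[1:],ya[1:])])
E
```

```text
0 [(np.float64(-0.18), np.float64(-0.73), np.float64(-0.067)), (np.float64(-0.42), np.float64(-1.45), np.float64(-0.135)), (np.float64(-0.71), np.float64(-2.14), np.float64(-0.202)), (np.float64(-1.06), np.float64(-2.81), np.float64(-0.269)), (np.float64(-1.45), np.float64(-3.45), np.float64(-0.336)), (np.float64(-1.9), np.float64(-4.06), np.float64(-0.403)), (np.float64(-2.39), np.float64(-4.63), np.float64(-0.471)), (np.float64(-2.93), np.float64(-5.16), np.float64(-0.538))]
1 [(np.float64(-0.25), np.float64(-0.71), np.float64(-0.067)), (np.float64(-0.55), np.float64(-1.4), np.float64(-0.134)), (np.float64(-0.9), np.float64(-2.07), np.float64(-0.202)), (np.float64(-1.31), np.float64(-2.71), np.float64(-0.269)), (np.float64(-1.76), np.float64(-3.31), np.float64(-0.336)), (np.float64(-2.26), np.float64(-3.87), np.float64(-0.403)), (np.float64(-2.8), np.float64(-4.39), np.float64(-0.471)), (np.float64(-3.38), np.float64(-4.87), np.float64(-0.538))]
2 [(np.float64(-0.31), np.float64(-0.69), np.float64(-0.067)), (np.float64(-0.67), np.float64(-1.35), np.float64(-0.135)), (np.float64(-1.
[... 606 characters left out ...]
 np.float64(-2.94), np.float64(-0.336)), (np.float64(-2.92), np.float64(-3.4), np.float64(-0.403)), (np.float64(-3.55), np.float64(-3.82), np.float64(-0.471)), (np.float64(-4.2), np.float64(-4.19), np.float64(-0.538))]
4 [(np.float64(-0.43), np.float64(-0.62), np.float64(-0.067)), (np.float64(-0.9), np.float64(-1.21), np.float64(-0.134)), (np.float64(-1.42), np.float64(-1.75), np.float64(-0.202)), (np.float64(-1.98), np.float64(-2.26), np.float64(-0.269)), (np.float64(-2.58), np.float64(-2.72), np.float64(-0.336)), (np.float64(-3.21), np.float64(-3.13), np.float64(-0.403)), (np.float64(-3.88), np.float64(-3.48), np.float64(-0.471)), (np.float64(-4.56), np.float64(-3.79), np.float64(-0.538))]
```

```bash
python3 -m crank '[{"fingers":0.1,"x":-0.18,"y":-0.73,"z":0,"rx":0,"ry":0,"rz":-0.067},{"fingers":0.1,"x":-0.42,"y":-1.45,"z":0,"rx":0,"ry":0,"rz":-0.135},{"fingers":0.1,"x":-0.71,"y":-2.14,"z":0,"rx":0,"ry":0,"rz":-0.202},{"fingers":0.1,"x":-1.06,"y":-2.81,"z":0,"rx":0,"ry":0,"rz":-0.269},{"fingers":0.1,"x":-1.45,"y":-3.45,"z":0,"rx":0,"ry":0,"rz":-0.336},{"fingers":0.1,"x":-1.9,"y":-4.06,"z":0,"rx":0,"ry":0,"rz":-0.403},{"fingers":0.1,"x":-2.39,"y":-4.63,"z":0,"rx":0,"ry":0,"rz":-0.471},{"fingers":0.1,"x":-2.93,"y":-5.16,"z":0,"rx":0,"ry":0,"rz":-0.538}]' 30
python3 -c "
from go import *
o=manip.get_obs();print(o['q'],o['torque'],o['force'])"
```

```text
t: 5.18
position: [0.4793, 0.2672, 0.0842]
eef_rot: [0.567, 0.824, 0.003, 0.003]
force: [4.5, 0.7, 0.1]
opening: 0.0148
[ 4.05721306e-01  1.53898193e-01  1.59431378e+00 -9.43972249e-04
  1.38474722e+00  3.98010839e-02] [ 0.13025117 -0.64306735  0.25146207] [4.4869719  0.73024401 0.05092757]
```

```bash
python3 -m crank '[{"fingers":0.1,"x":-0.25,"y":-0.71,"z":0,"rx":0,"ry":0,"rz":-0.067},{"fingers":0.1,"x":-0.55,"y":-1.4,"z":0,"rx":0,"ry":0,"rz":-0.134},{"fingers":0.1,"x":-0.9,"y":-2.07,"z":0,"rx":0,"ry":0,"rz":-0.202},{"fingers":0.1,"x":-1.31,"y":-2.71,"z":0,"rx":0,"ry":0,"rz":-0.269},{"fingers":0.1,"x":-1.76,"y":-3.31,"z":0,"rx":0,"ry":0,"rz":-0.336},{"fingers":0.1,"x":-2.26,"y":-3.87,"z":0,"rx":0,"ry":0,"rz":-0.403},{"fingers":0.1,"x":-2.8,"y":-4.39,"z":0,"rx":0,"ry":0,"rz":-0.471},{"fingers":0.1,"x":-3.38,"y":-4.87,"z":0,"rx":0,"ry":0,"rz":-0.538}]' 30
python3 -m crank '[{"fingers":0.1,"x":-0.31,"y":-0.69,"z":0,"rx":0,"ry":0,"rz":-0.067},{"fingers":0.1,"x":-0.67,"y":-1.35,"z":0,"rx":0,"ry":0,"rz":-0.135},{"fingers":0.1,"x":-1.08,"y":-1.98,"z":0,"rx":0,"ry":0,"rz":-0.202},{"fingers":0.1,"x":-1.54,"y":-2.58,"z":0,"rx":0,"ry":0,"rz":-0.269},{"fingers":0.1,"x":-2.05,"y":-3.13,"z":0,"rx":0,"ry":0,"rz":-0.336},{"fingers":0.1,"x":-2.6,"y":-3.65,"z":0,"rx":0,"ry":0,"rz":-0.404},{"fingers":0.1,"x":-3.19,"y":-4.12,"z":0,"rx":0,"ry":0,"rz":-0.471},{"fingers":0.1,"x":-3.81,"y":-4.55,"z":0,"rx":0,"ry":0,"rz":-0.538}]' 30
python3 - <<'E'
from go import *
o=manip.get_obs();print(o['q'],o['torque'],o['force'])
a=cam('scene','s2.png')['img'];b=cam('top','t2.png')['img']
f=lambda im,x,y,w,h:cv2.resize(im[y:y+h,x:x+w],(400,400),interpolation=cv2.INTER_CUBIC)
o=np.hstack([f(a,240,180,130,130),f(b,150,150,110,110)])[:,:,::-1].astype(float)
cv2.imwrite('pics/c3.png',np.clip(o*1.6,0,255).astype('uint8'))
E
```

```text
t: 5.85
position: [0.4453, 0.2188, 0.0841]
eef_rot: [0.327, 0.945, 0.003, 0.003]
force: [2.0, 1.2, 2.6]
opening: 0.0147
t: 6.52
position: [0.4467, 0.1594, 0.0841]
eef_rot: [0.064, 0.998, 0.002, 0.003]
force: [2.1, 3.3, 2.4]
opening: 0.0149
[ 0.22173532 -0.00775199  1.76726643  0.00218974  1.37508839 -1.22076802] [ 0.61338333 -0.18814691  0.21367211] [2.11529116 3.27342324 2.40299453]
```

View pics/c3.png

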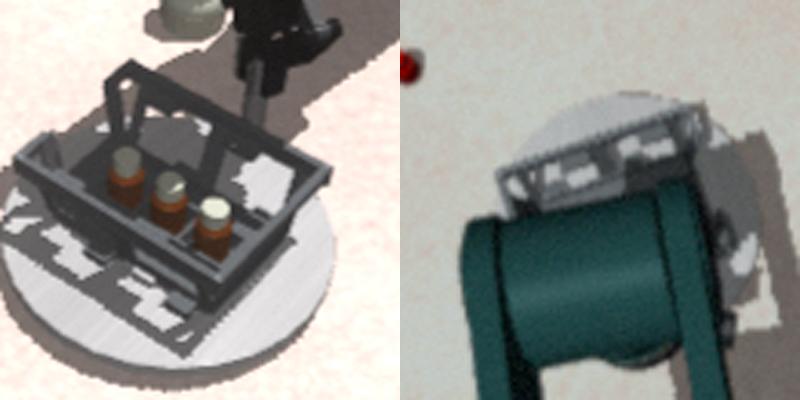

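The tote has turned about 105° with the deck. The vials are upright at crop (125,180), (170,200) and (213,230), and the post is held at (257,90). I'll continue.

```bash
python3 -m crank '[{"fingers":0.1,"x":-0.37,"y":-0.66,"z":0,"rx":0,"ry":0,"rz":-0.067},{"fingers":0.1,"x":-0.79,"y":-1.28,"z":0,"rx":0,"ry":0,"rz":-0.134},{"fingers":0.1,"x":-1.26,"y":-1.87,"z":0,"rx":0,"ry":0,"rz":-0.202},{"fingers":0.1,"x":-1.77,"y":-2.43,"z":0,"rx":0,"ry":0,"rz":-0.269},{"fingers":0.1,"x":-2.32,"y":-2.94,"z":0,"rx":0,"ry":0,"rz":-0.336},{"fingers":0.1,"x":-2.92,"y":-3.4,"z":0,"rx":0,"ry":0,"rz":-0.403},{"fingers":0.1,"x":-3.55,"y":-3.82,"z":0,"rx":0,"ry":0,"rz":-0.471},{"fingers":0.1,"x":-4.2,"y":-4.19,"z":0,"rx":0,"ry":0,"rz":-0.538}]' 30
python3 -m crank '[{"fingers":0.1,"x":-0.43,"y":-0.62,"z":0,"rx":0,"ry":0,"rz":-0.067},{"fingers":0.1,"x":-0.9,"y":-1.21,"z":0,"rx":0,"ry":0,"rz":-0.134},{"fingers":0.1,"x":-1.42,"y":-1.75,"z":0,"rx":0,"ry":0,"rz":-0.202},{"fingers":0.1,"x":-1.98,"y":-2.26,"z":0,"rx":0,"ry":0,"rz":-0.269},{"fingers":0.1,"x":-2.58,"y":-2.72,"z":0,"rx":0,"ry":0,"rz":-0.336},{"fingers":0.1,"x":-3.21,"y":-3.13,"z":0,"rx":0,"ry":0,"rz":-0.403},{"fingers":0.1,"x":-3.88,"y":-3.48,"z":0,"rx":0,"ry":0,"rz":-0.471},{"fingers":0.1,"x":-4.56,"y":-3.79,"z":0,"rx":0,"ry":0,"rz":-0.538}]' 30
python3 -m crank '[{"fingers":0.1,"x":0,"y":0,"z":0,"rx":0,"ry":0,"rz":0},{"fingers":0.1,"x":0,"y":0,"z":0,"rx":0,"ry":0,"rz":0},{"fingers":0.1,"x":0,"y":0,"z":0,"rx":0,"ry":0,"rz":0}]' 30
python3 - <<'E'
from go import *
o=manip.get_obs();print(o['q'],o['torque'],o['force'])
p=o['position'];print(np.rad2deg(np.arctan2(p[1]-.1905,p[0]-.5353)))
a=cam('scene','s3.png')['img'];b=cam('top','t3.png')['img']
f=lambda im,x,y,w,h:cv2.resize(im[y:y+h,x:x+w],(400,400),interpolation=cv2.INTER_CUBIC)
o=np.hstack([f(a,235,180,130,130),f(b,155,155,110,110)])[:,:,::-1].astype(float)
cv2.imwrite('pics/c4.png',np.clip(o*1.6,0,255).astype('uint8'))
E
```

```text
t: 7.28
position: [0.482, 0.1126, 0.0841]
eef_rot: [-0.202, 0.979, 0.001, 0.002]
force: [0.0, 4.1, 7.6]
opening: 0.0146
t: 7.95
position: [0.5383, 0.095, 0.0841]
eef_rot: [-0.455, 0.89, -0.0, 0.001]
force: [-3.5, 1.8, 9.4]
opening: 0.0143
t: 8.2
position: [0.5392, 0.0949, 0.0841]
eef_rot: [-0.454, 0.891, -0.001, 0.002]
force: [0.7, 0.4, 7.0]
opening: 0.014
[ 7.05443976e-02  1.54020104e-01  1.59437892e+00  1.27596654e-04
  1.38837803e+00 -2.44173480e+00] [0.14945721 0.11412722 0.03036104] [0.67354039 0.43284652 6.97426221]
-87.6363842879532
```

View pics/c4.png

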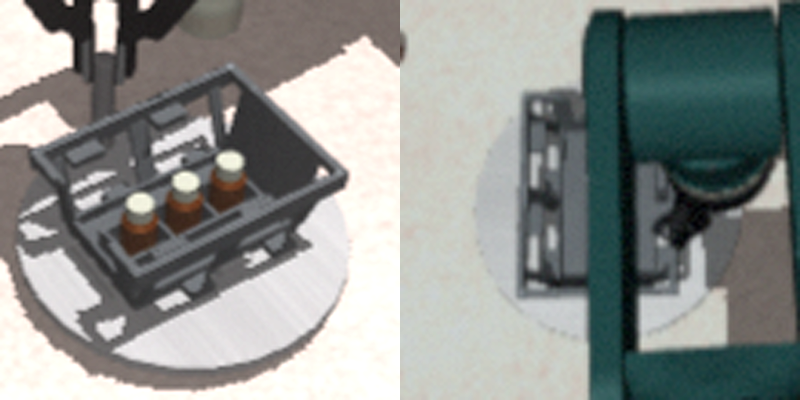

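The half turn is done: the post is now at 272.4°, against about 92.3° at the start. The high back faces the robot and the vials are upright at crop (140,215), (185,195) and (230,175). Now I open slightly and rise.

```bash
python3 -m crank '[{"fingers":0.35,"x":0,"y":0,"z":0,"rx":0,"ry":0,"rz":0},{"fingers":0.35,"x":0,"y":0,"z":0,"rx":0,"ry":0,"rz":0},{"fingers":0.35,"x":0,"y":0,"z":0,"rx":0,"ry":0,"rz":0},{"fingers":0.35,"x":0,"y":0,"z":-2,"rx":0,"ry":0,"rz":0},{"fingers":0.35,"x":0,"y":0,"z":-4,"rx":0,"ry":0,"rz":0},{"fingers":0.35,"x":0,"y":0,"z":-7,"rx":0,"ry":0,"rz":0},{"fingers":0.6,"x":0,"y":0,"z":-11,"rx":0,"ry":0,"rz":0},{"fingers":0.6,"x":0,"y":0,"z":-13,"rx":0,"ry":0,"rz":0}]' 40
python3 -c "
from go import *
print(rel([.5637,-.2216,.20],.127+np.pi))"
```

```text
t: 8.97
position: [0.5385, 0.0944, 0.2155]
eef_rot: [-0.454, 0.891, -0.001, 0.002]
force: [2.0, -0.5, 1.5]
opening: 0.051
(array([ 24.09, -20.61,   1.56]), array([-0.002,  0.004,  0.815]))
```

```bash
python3 - <<'E'
from go import *
a=cam('scene','s4.png');b=cam('top','t4.png')
def big(c,x,y,w,h,k,pts):
    im=cv2.resize(c['img'][y:y+h,x:x+w],(w*k,h*k),interpolation=cv2.INTER_CUBIC)[:,:,::-1].astype(float)
    im=np.clip(im*2,0,255).astype('uint8')
    for P in pts:
        u=(proj(c,P)+.5-[x,y])*k; cv2.circle(im,tuple(np.round(u).astype(int).tolist()),2,(0,0,255),-1)
    return im
q=[.5637,-.2216,0,.127]; M=np.array([[np.cos(q[3]),-np.sin(q[3])],[np.sin(q[3]),np.cos(q[3])]])
L=[(x,y,.098) for x in(-.045,.045) for y in(-.007,.007)]+[(x,y,.065) for x in(-.08,.08) for y in(-.061,.061)]
pts=[np.r_[M@np.array(l[:2])+q[:2],l[2]] for l in L]
cv2.imwrite('pics/c5.png',np.hstack([big(b,322,166,66,70,6,pts),big(a,145,112,100,105,4,pts)]))
E
```

```text
(no output)
```

View pics/c5.png

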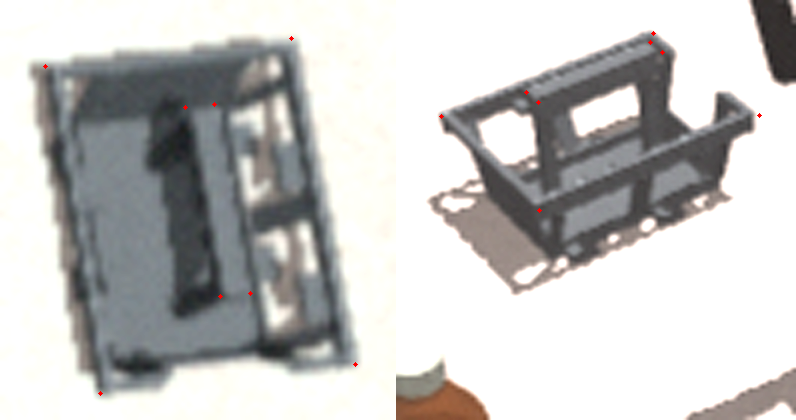

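The top crop (left) and scene crop (right) show the predicted bar dots at (185-250,105-295) and (525-662,42-102). They lie on the bar's top face in both views, and the dark strip in the top crop is only the bar's side and shadow. The estimate stands, so I go to the carrier.

```bash
python3 -m crank '[{"fingers":0.75,"x":24.1,"y":-20.6,"z":1.5,"rx":0,"ry":0,"rz":0.815},{"fingers":0.75,"x":24.1,"y":-20.6,"z":1.5,"rx":0,"ry":0,"rz":0.815},{"fingers":0.75,"x":24.1,"y":-20.6,"z":1.5,"rx":0,"ry":0,"rz":0.815},{"fingers":0.75,"x":24.1,"y":-20.6,"z":1.5,"rx":0,"ry":0,"rz":0.815},{"fingers":0.75,"x":24.1,"y":-20.6,"z":1.5,"rx":0,"ry":0,"rz":0.815},{"fingers":0.75,"x":24.1,"y":-20.6,"z":1.5,"rx":0,"ry":0,"rz":0.815},{"fingers":0.75,"x":24.1,"y":-20.6,"z":1.5,"rx":0,"ry":0,"rz":0.815},{"fingers":0.75,"x":24.1,"y":-20.6,"z":1.5,"rx":0,"ry":0,"rz":0.815}]' 40
python3 -m crank '[{"fingers":0.75,"x":0,"y":0,"z":0,"rx":0,"ry":0,"rz":0},{"fingers":0.75,"x":0,"y":0,"z":0,"rx":0,"ry":0,"rz":0}]' 40
python3 -c "
from go import *
print(rel([.5637,-.2216,.07],.127+np.pi),manip.get_obs()['q'])"
```

```text
t: 9.73
position: [0.5614, -0.2255, 0.1935]
eef_rot: [-0.061, 0.998, 0.0, -0.002]
force: [0.2, 0.3, 0.1]
opening: 0.0645
t: 9.9
position: [0.5616, -0.2228, 0.1936]
eef_rot: [-0.062, 0.998, 0.001, -0.002]
force: [-0.3, 0.3, -0.6]
opening: 0.064
(array([-0.27,  0.06, 12.36]), array([ 0.003, -0.004, -0.002])) [-4.71646059e-01  2.20882682e-01  1.29331072e+00  2.35633265e-04
  1.63203782e+00 -2.16733367e+00]
```

```bash
python3 -m crank '[{"fingers":0.75,"x":-0.25,"y":0.06,"z":4,"rx":0,"ry":0,"rz":0},{"fingers":0.75,"x":-0.25,"y":0.06,"z":8,"rx":0,"ry":0,"rz":0},{"fingers":0.75,"x":-0.25,"y":0.06,"z":11,"rx":0,"ry":0,"rz":0},{"fingers":0.75,"x":-0.25,"y":0.06,"z":12.3,"rx":0,"ry":0,"rz":0},{"fingers":0.75,"x":-0.25,"y":0.06,"z":12.3,"rx":0,"ry":0,"rz":0},{"fingers":0.05,"x":-0.25,"y":0.06,"z":12.3,"rx":0,"ry":0,"rz":0},{"fingers":0.05,"x":-0.25,"y":0.06,"z":12.3,"rx":0,"ry":0,"rz":0},{"fingers":0.05,"x":-0.25,"y":0.06,"z":12.3,"rx":0,"ry":0,"rz":0}]' 60
python3 -m crank '[{"fingers":0.05,"x":0,"y":0,"z":0,"rx":0,"ry":0,"rz":0},{"fingers":0.05,"x":0,"y":0,"z":0,"rx":0,"ry":0,"rz":0},{"fingers":0.05,"x":0,"y":0,"z":0,"rx":0,"ry":0,"rz":0},{"fingers":0.05,"x":0,"y":0,"z":0,"rx":0,"ry":0,"rz":0}]' 60
python3 - <<'E'
from go import *
o=manip.get_obs();print(o['force'],o['torque'])
a=cam('scene','s5.png')['img'];b=cam('top','t5.png')['img']
f=lambda im,x,y,w,h:cv2.resize(im[y:y+h,x:x+w],(w*4,h*4),interpolation=cv2.INTER_CUBIC)
o=np.vstack([np.hstack([f(a,240,200,100,75),f(b,165,165,100,75)]),np.hstack([f(a,145,105,100,75),f(b,310,165,100,75)])])[:,:,::-1].astype(float)
cv2.imwrite('pics/c6.png',np.clip(o*1.8,0,255).astype('uint8'))
E
```

```text
t: 10.57
position: [0.5671, -0.2214, 0.0767]
eef_rot: [-0.064, 0.998, -0.002, 0.003]
force: [1.0, 0.2, -0.8]
opening: 0.0282
t: 10.9
position: [0.5667, -0.2223, 0.0759]
eef_rot: [-0.064, 0.998, -0.002, 0.002]
force: [2.2, -1.9, 5.5]
opening: 0.0128
[ 2.2471944  -1.85019104  5.4934412 ] [-0.35719253 -0.15538257 -0.01781578]
```

View pics/c6.png

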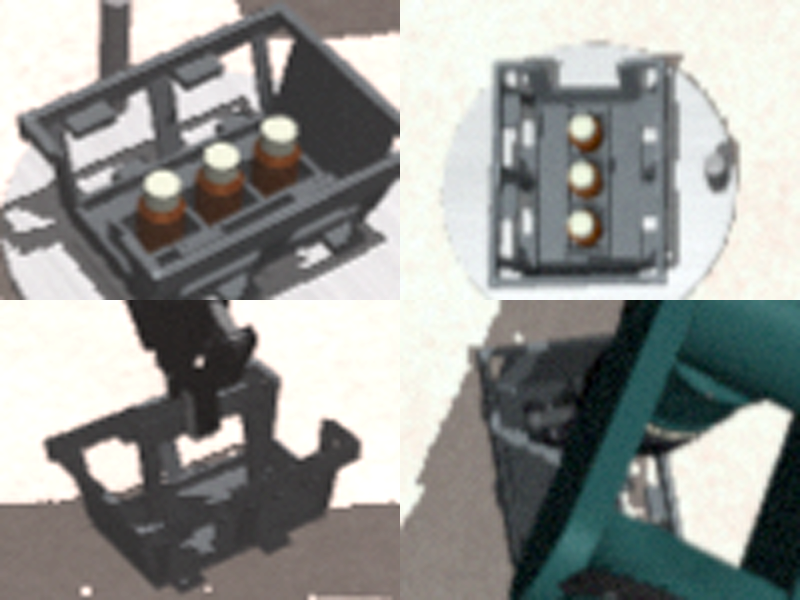

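Top row: the tote is turned with its ledges and low front away from the robot, and the vials are upright with caps at crop (162,185), (221,157), (279,128). Bottom left: the carrier's bar is gripped at (205,405). Next I work out the tote pose.

```bash
python3 - <<'E'
from fit import *
from go import rel
np.set_printoptions(precision=4,suppress=True)
a=cam('scene');b=cam('top')
T=lambda x,y:((x-400)/4+165-.4,y/4+165-.4)
S=lambda x,y:(x/4+240-.4,y/4+200-.4)
V=[tri(a,S(*s),b,T(*t)) for s,t in (((162,183),(586,130)),((221,155),(583,178)),((279,127),(583,225)))]
print(np.array(V)); d=V[0]-V[2]; print('vial yaw',np.arctan2(d[1],d[0]))
z=.065
o=[(b,T(493,62),(.08,.061,z)),(b,T(668,59),(.08,-.061,z)),(b,T(491,286),(-.08,.061,z)),(b,T(664,284),(-.08,-.061,z)),
(a,S(20,116),(.08,-.061,z)),(a,S(150,277),(.08,.061,z)),(a,S(283,6),(-.08,-.061,z))]
p,r=fit(o,[.54,.19,.02,0]);print(p);print(r)
ob=manip.get_obs(); M=R.from_quat(ob['eef_rot']).as_matrix(); print('tool yaw',np.arctan2(M[1,0],M[0,0]),ob['position'])
E
```

```text
[[0.5701 0.1899 0.066 ]
 [0.5355 0.1899 0.0674]
 [0.501  0.189  0.0686]]
vial yaw 0.012985355549291432
[0.5368 0.1908 0.0204 0.0162]
[[ 1.0286 -0.5026]
 [ 0.0878  0.0879]
 [-0.7462 -0.089 ]
 [ 0.4233  0.2209]
 [-0.5684 -0.0862]
 [ 0.8129  1.2678]
 [ 0.1531 -0.7828]]
tool yaw -3.0139627552501542 [ 0.5667 -0.2223  0.0759]
```

```bash
python3 -m crank '[{"fingers":0.05,"x":0,"y":0,"z":-0.5,"rx":0,"ry":0,"rz":0},{"fingers":0.05,"x":0,"y":0,"z":-1.5,"rx":0,"ry":0,"rz":0},{"fingers":0.05,"x":0,"y":0,"z":-3,"rx":0,"ry":0,"rz":0},{"fingers":0.05,"x":0,"y":0,"z":-5,"rx":0,"ry":0,"rz":0},{"fingers":0.05,"x":0,"y":0,"z":-7.5,"rx":0,"ry":0,"rz":0},{"fingers":0.05,"x":0,"y":0,"z":-10,"rx":0,"ry":0,"rz":0},{"fingers":0.05,"x":0,"y":0,"z":-12.5,"rx":0,"ry":0,"rz":0},{"fingers":0.05,"x":0,"y":0,"z":-15,"rx":0,"ry":0,"rz":0}]' 80
python3 -m crank '[{"fingers":0.05,"x":0,"y":0,"z":0,"rx":0,"ry":0,"rz":0},{"fingers":0.05,"x":0,"y":0,"z":0,"rx":0,"ry":0,"rz":0}]' 80
python3 -c "
from go import *
o=manip.get_obs();print(o['force'],o['torque'])"
```

```text
t: 11.77
position: [0.5642, -0.2199, 0.2234]
eef_rot: [-0.064, 0.998, 0.001, -0.001]
force: [0.7, -0.2, -3.0]
opening: 0.0126
t: 11.93
position: [0.5655, -0.2207, 0.2243]
eef_rot: [-0.064, 0.998, -0.0, 0.001]
force: [0.6, -1.2, -3.9]
opening: 0.0123
[ 0.6146622  -1.15256233 -3.90225876] [0.03067982 0.00184618 0.03620873]
```

```bash
python3 -c "
from go import *
print(rel([.5385,.1903,.2243],.016-np.pi))"
```

```text
(array([-2.590e+00,  4.111e+01, -3.000e-02]), array([-0.001,  0.002,  0.112]))
```

```bash
python3 -m crank '[{"fingers":0.05,"x":-0.06,"y":1,"z":0,"rx":0,"ry":0,"rz":0},{"fingers":0.05,"x":-0.19,"y":3,"z":0,"rx":0,"ry":0,"rz":0.01},{"fingers":0.05,"x":-0.38,"y":6,"z":0,"rx":0,"ry":0,"rz":0.02},{"fingers":0.05,"x":-0.57,"y":9,"z":0,"rx":0,"ry":0,"rz":0.03},{"fingers":0.05,"x":-0.76,"y":12,"z":0,"rx":0,"ry":0,"rz":0.04},{"fingers":0.05,"x":-0.94,"y":15,"z":0,"rx":0,"ry":0,"rz":0.05},{"fingers":0.05,"x":-1.13,"y":18,"z":0,"rx":0,"ry":0,"rz":0.06},{"fingers":0.05,"x":-1.32,"y":21,"z":0,"rx":0,"ry":0,"rz":0.06}]' 80
python3 -c "
from go import *
print(rel([.5385,.1903,.2243],.016-np.pi))"
```

```text
t: 12.6
position: [0.5492, -0.0085, 0.2197]
eef_rot: [-0.034, 0.999, 0.001, -0.003]
force: [0.0, 0.3, -3.2]
opening: 0.0122
(array([-0.28, 19.9 , -0.43]), array([ 0.002, -0.007,  0.052]))
```

```bash
python3 -m crank '[{"fingers":0.05,"x":-0.04,"y":3,"z":0,"rx":0,"ry":0,"rz":0.01},{"fingers":0.05,"x":-0.08,"y":6,"z":0,"rx":0,"ry":0,"rz":0.02},{"fingers":0.05,"x":-0.12,"y":9,"z":0,"rx":0,"ry":0,"rz":0.03},{"fingers":0.05,"x":-0.17,"y":12,"z":0,"rx":0,"ry":0,"rz":0.04},{"fingers":0.05,"x":-0.21,"y":15,"z":0,"rx":0,"ry":0,"rz":0.052},{"fingers":0.05,"x":-0.25,"y":17.5,"z":0,"rx":0,"ry":0,"rz":0.052},{"fingers":0.05,"x":-0.28,"y":19.3,"z":0,"rx":0,"ry":0,"rz":0.052},{"fingers":0.05,"x":-0.28,"y":20,"z":0,"rx":0,"ry":0,"rz":0.052}]' 80
python3 -m crank '[{"fingers":0.05,"x":0,"y":0,"z":0,"rx":0,"ry":0,"rz":0},{"fingers":0.05,"x":0,"y":0,"z":0,"rx":0,"ry":0,"rz":0},{"fingers":0.05,"x":0,"y":0,"z":0,"rx":0,"ry":0,"rz":0}]' 80
python3 -c "
from go import *
print(rel([.5385,.1903,.2243],.016-np.pi))"
```

```text
t: 13.27
position: [0.538, 0.1919, 0.2196]
eef_rot: [-0.01, 1.0, 0.0, -0.003]
force: [-0.3, -0.3, -2.4]
opening: 0.0126
t: 13.52
position: [0.5402, 0.1877, 0.2222]
eef_rot: [-0.008, 1.0, -0.001, -0.001]
force: [0.0, 0.1, -2.9]
opening: 0.0121
(array([ 0.17,  0.26, -0.21]), array([-0.001, -0.002, -0.001]))
```

```bash
python3 -m crank '[{"fingers":0.05,"x":0.05,"y":0.1,"z":1,"rx":0,"ry":0,"rz":0},{"fingers":0.05,"x":0.05,"y":0.1,"z":2,"rx":0,"ry":0,"rz":0},{"fingers":0.05,"x":0.05,"y":0.1,"z":3,"rx":0,"ry":0,"rz":0},{"fingers":0.05,"x":0.05,"y":0.1,"z":4,"rx":0,"ry":0,"rz":0},{"fingers":0.05,"x":0.05,"y":0.1,"z":4.5,"rx":0,"ry":0,"rz":0},{"fingers":0.05,"x":0.05,"y":0.1,"z":4.8,"rx":0,"ry":0,"rz":0},{"fingers":0.05,"x":0.05,"y":0.1,"z":4.8,"rx":0,"ry":0,"rz":0},{"fingers":0.05,"x":0.05,"y":0.1,"z":4.8,"rx":0,"ry":0,"rz":0}]' 80
python3 - <<'E'
from go import *
P=[]
for i in range(6):
    c=cam('scene'); P.append(manip.get_obs()['position'])
print(np.array(P).round(4)); a=cam('scene','s6.png')['img'];b=cam('top','t6.png')['img']
f=lambda im,x,y,w,h:cv2.resize(im[y:y+h,x:x+w],(w*4,h*4),interpolation=cv2.INTER_CUBIC)
o=np.hstack([f(a,235,180,110,110),f(b,165,165,90,110)])[:,:,::-1].astype(float)
cv2.imwrite('pics/c7.png',np.clip(o*1.8,0,255).astype('uint8'))
E
```

```text
t: 14.18
position: [0.5401, 0.1898, 0.1754]
eef_rot: [-0.008, 1.0, -0.0, 0.0]
force: [-0.3, 0.8, -2.3]
opening: 0.0122
[[0.5404 0.1899 0.1758]
 [0.5405 0.19   0.1761]
 [0.5405 0.19   0.1761]
 [0.5404 0.19   0.1761]
 [0.5404 0.19   0.176 ]
 [0.5403 0.1899 0.1759]]
```

View pics/c7.png

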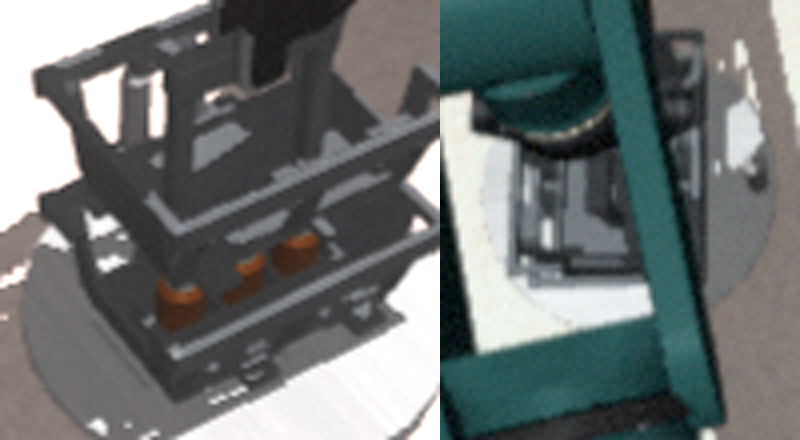

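```bash
python3 - <<'E'
from go import *
np.set_printoptions(precision=4,suppress=True)
a=cam('scene')
S=lambda x,y:(x/4+235-.4,y/4+180-.4)
for c,t in (((38,72),(40,199)),((176,232),(174,359))):
    print(atz(a,S(*c),.165)-atz(a,S(*t),.087), atz(a,S(*t),.087))
for dx in (0,): print(proj(a,[.536+.08,.1903-.061,.087]),S(40,199),proj(a,[.536+.08,.1903-.061,.165]),S(38,72))
E
```

```text
[-0.0032 -0.0046  0.078 ] [0.6187 0.1351 0.087 ]
[-0.001  -0.0042  0.078 ] [0.6153 0.2529 0.087 ]
[244.3489 227.0276] (244.6, 229.35) [243.5093 197.3094] (244.1, 197.6)
```

```bash
python3 - <<'E'
from go import *
a=cam('scene');b=cam('top')
def big(c,x,y,w,h,k):
    im=cv2.resize(c['img'][y:y+h,x:x+w],(w*k,h*k),interpolation=cv2.INTER_CUBIC)[:,:,::-1].astype(float)
    im=np.clip(im*2,0,255).astype('uint8')
    for cx,cy,z,yaw,col in ((.5375,.190,.165,.016,(0,0,255)),(.536,.1903,.087,.016,(0,200,0))):
        M=np.array([[np.cos(yaw),-np.sin(yaw)],[np.sin(yaw),np.cos(yaw)]])
        L=[np.r_[M@[sx*.08,sy*.061]+[cx,cy],z] for sx,sy in((1,1),(1,-1),(-1,-1),(-1,1))]
        pts=np.array([(proj(c,P)+.5-[x,y])*k for P in L]); cv2.polylines(im,[np.round(pts*8).astype(np.int32)],True,col,1,cv2.LINE_AA,3)
    return im
cv2.imwrite('pics/c8.png',np.hstack([big(a,236,185,75,100,6),big(b,178,185,52,100,6)])[:600])
E
```

```text
(no output)
```

View pics/c8.png

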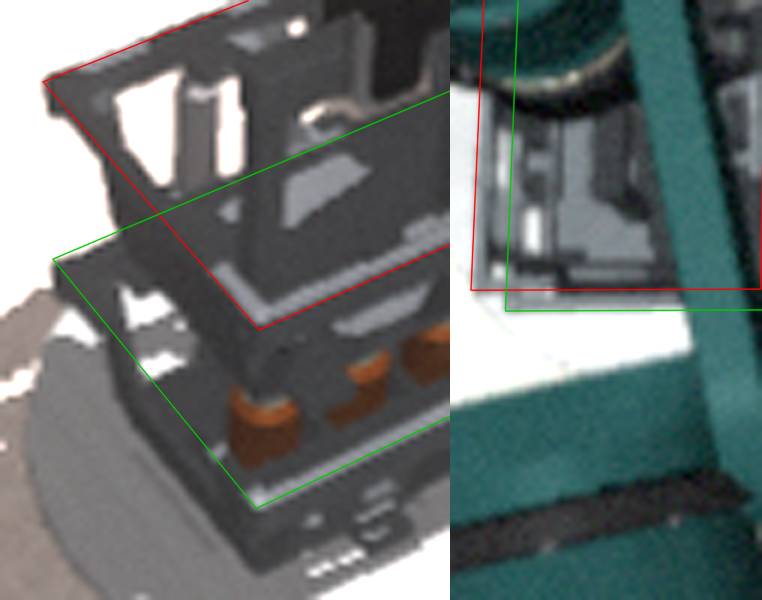

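The overlay shows the carrier outline (red) and tote outline (green) both matching their edges to about 1 px in both views: scene corners (45,82)/(259,328) and (53,260)/(257,508). The alignment is good, so I lower gently.

```bash
python3 -m crank '[{"fingers":0.05,"x":0.12,"y":0,"z":0.3,"rx":0,"ry":0,"rz":0},{"fingers":0.05,"x":0.12,"y":0,"z":0.6,"rx":0,"ry":0,"rz":0},{"fingers":0.05,"x":0.12,"y":0,"z":0.9,"rx":0,"ry":0,"rz":0},{"fingers":0.05,"x":0.12,"y":0,"z":1.2,"rx":0,"ry":0,"rz":0},{"fingers":0.05,"x":0.12,"y":0,"z":1.4,"rx":0,"ry":0,"rz":0},{"fingers":0.05,"x":0.12,"y":0,"z":1.6,"rx":0,"ry":0,"rz":0},{"fingers":0.05,"x":0.12,"y":0,"z":1.6,"rx":0,"ry":0,"rz":0},{"fingers":0.05,"x":0.12,"y":0,"z":1.6,"rx":0,"ry":0,"rz":0}]' 80
python3 -m crank '[{"fingers":0.05,"x":0,"y":0,"z":0.1,"rx":0,"ry":0,"rz":0},{"fingers":0.05,"x":0,"y":0,"z":0.2,"rx":0,"ry":0,"rz":0},{"fingers":0.05,"x":0,"y":0,"z":0.3,"rx":0,"ry":0,"rz":0},{"fingers":0.05,"x":0,"y":0,"z":0.3,"rx":0,"ry":0,"rz":0}]' 80
python3 -c "
from go import *
print(manip.get_obs()['torque'])"
```

```text
t: 15.4
position: [0.5393, 0.1906, 0.1615]
eef_rot: [-0.008, 1.0, 0.001, 0.001]
force: [-3.1, 1.7, 4.5]
opening: 0.0123
t: 15.73
position: [0.5405, 0.1901, 0.1599]
eef_rot: [-0.008, 1.0, 0.0, 0.003]
force: [-3.0, 0.5, 9.0]
opening: 0.0123
[-0.32984252  0.07989977 -0.05896738]
```

Contact came about 7 mm early, with a moment about x. That suggests the -y feet are catching the -y rail, which agrees with the -4 mm y offset measured before. I raise, shift +3 mm in y, and try again.

```bash
python3 -m crank '[{"fingers":0.05,"x":0,"y":0,"z":-0.4,"rx":0,"ry":0,"rz":0},{"fingers":0.05,"x":0,"y":0,"z":-0.9,"rx":0,"ry":0,"rz":0},{"fingers":0.05,"x":0,"y":0.15,"z":-0.9,"rx":0,"ry":0,"rz":0},{"fingers":0.05,"x":0,"y":0.3,"z":-0.9,"rx":0,"ry":0,"rz":0},{"fingers":0.05,"x":0,"y":0.3,"z":-0.9,"rx":0,"ry":0,"rz":0},{"fingers":0.05,"x":0,"y":0.3,"z":-0.9,"rx":0,"ry":0,"rz":0}]' 80
python3 -m crank '[{"fingers":0.05,"x":0,"y":0,"z":0.2,"rx":0,"ry":0,"rz":0},{"fingers":0.05,"x":0,"y":0,"z":0.4,"rx":0,"ry":0,"rz":0},{"fingers":0.05,"x":0,"y":0,"z":0.6,"rx":0,"ry":0,"rz":0},{"fingers":0.05,"x":0,"y":0,"z":0.6,"rx":0,"ry":0,"rz":0}]' 80
python3 -c "
from go import *
print(manip.get_obs()['torque'])"
python3 -m crank '[{"fingers":0.05,"x":0,"y":0,"z":0.15,"rx":0,"ry":0,"rz":0},{"fingers":0.05,"x":0,"y":0,"z":0.3,"rx":0,"ry":0,"rz":0},{"fingers":0.05,"x":0,"y":0,"z":0.3,"rx":0,"ry":0,"rz":0}]' 80
python3 -c "
from go import *
print(manip.get_obs()['torque'])"
```

```text
t: 16.23
position: [0.5383, 0.1927, 0.1641]
eef_rot: [-0.008, 1.0, -0.0, -0.001]
force: [-0.7, 0.2, -3.9]
opening: 0.0121
t: 16.57
position: [0.5384, 0.1927, 0.1583]
eef_rot: [-0.008, 1.0, -0.0, -0.001]
force: [-0.6, 0.1, -2.3]
opening: 0.0127
[ 0.00417872 -0.02095345  0.01467232]
t: 16.82
position: [0.5386, 0.1928, 0.1559]
eef_rot: [-0.008, 1.0, -0.0, -0.0]
force: [0.2, -0.5, -2.7]
opening: 0.0124
[-0.01467008 -0.00606779 -0.01247818]
```

```bash
python3 -m crank '[{"fingers":0.05,"x":0,"y":0,"z":0.1,"rx":0,"ry":0,"rz":0},{"fingers":0.05,"x":0,"y":0,"z":0.2,"rx":0,"ry":0,"rz":0},{"fingers":0.05,"x":0,"y":0,"z":0.2,"rx":0,"ry":0,"rz":0}]' 80
python3 -m crank '[{"fingers":0.05,"x":0,"y":0,"z":0.1,"rx":0,"ry":0,"rz":0},{"fingers":0.05,"x":0,"y":0,"z":0.2,"rx":0,"ry":0,"rz":0},{"fingers":0.05,"x":0,"y":0,"z":0.2,"rx":0,"ry":0,"rz":0}]' 80
python3 -c "
from go import *
print(manip.get_obs()['torque'])"
```

```text
t: 17.07
position: [0.5388, 0.1928, 0.1542]
eef_rot: [-0.008, 1.0, -0.0, -0.0]
force: [0.4, 0.2, -2.8]
opening: 0.0125
t: 17.32
position: [0.5389, 0.1926, 0.1538]
eef_rot: [-0.008, 1.0, -0.0, 0.001]
force: [-2.6, -2.1, 3.8]
opening: 0.0125
[-0.14229733  0.51310965  0.06984347]
```

Contact came at 0.154 m, which is the expected ledge height. I check before releasing.

```bash
python3 - <<'E'
from go import *
a=cam('scene')
x,y,w,h,k=230,185,125,100,6
im=cv2.resize(a['img'][y:y+h,x:x+w],(w*k,h*k),interpolation=cv2.INTER_CUBIC)[:,:,::-1].astype(float)
im=np.clip(im*2.2,0,255).astype('uint8')
for cz,col in ((.143,(0,0,255)),(.152,(255,100,0))):
    M=R.from_euler('z',.016).as_matrix()[:2,:2]
    L=[np.r_[M@[sx*.08,sy*.061]+[.536,.1915],cz] for sx,sy in((1,1),(1,-1),(-1,-1),(-1,1))]
    for P in L: 
        u=(proj(a,P)+.5-[x,y])*k; cv2.circle(im,tuple(np.round(u).astype(int).tolist()),3,col,-1)
cv2.imwrite('pics/c9.png',im)
E
```

```text
(no output)
```

View pics/c9.png

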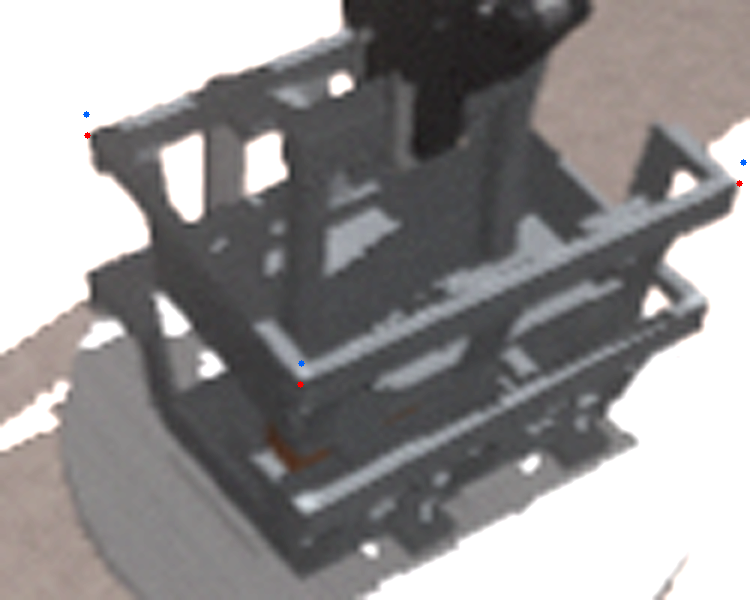

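The rim corners at (92,135), (300,380) and (740,182) match the seated-height marks (red), not the marks for resting on the rail (blue). The carrier is level and seated, so I release and retreat.

```bash
python3 -m crank '[{"fingers":0.05,"x":0,"y":0,"z":-0.1,"rx":0,"ry":0,"rz":0},{"fingers":0.3,"x":0,"y":0,"z":-0.1,"rx":0,"ry":0,"rz":0},{"fingers":0.6,"x":0,"y":0,"z":-0.1,"rx":0,"ry":0,"rz":0},{"fingers":0.6,"x":0,"y":0,"z":-0.1,"rx":0,"ry":0,"rz":0},{"fingers":0.6,"x":0,"y":0,"z":-0.1,"rx":0,"ry":0,"rz":0},{"fingers":0.6,"x":0,"y":0,"z":-2,"rx":0,"ry":0,"rz":0},{"fingers":0.6,"x":0,"y":0,"z":-5,"rx":0,"ry":0,"rz":0},{"fingers":0.6,"x":0,"y":0,"z":-8,"rx":0,"ry":0,"rz":0}]' 40
python3 -m crank '[{"fingers":0.6,"x":0,"y":-3,"z":-3,"rx":0,"ry":0,"rz":0},{"fingers":0.6,"x":2,"y":-7,"z":-5,"rx":0,"ry":0,"rz":0},{"fingers":0.6,"x":4,"y":-11,"z":-5,"rx":0,"ry":0,"rz":0},{"fingers":0.6,"x":6,"y":-15,"z":-5,"rx":0,"ry":0,"rz":0},{"fingers":0.6,"x":8,"y":-19,"z":-5,"rx":0,"ry":0,"rz":0},{"fingers":0.6,"x":10,"y":-23,"z":-5,"rx":0,"ry":0,"rz":0},{"fingers":0.6,"x":12,"y":-27,"z":-5,"rx":0,"ry":0,"rz":0},{"fingers":0.6,"x":12,"y":-30,"z":-5,"rx":0,"ry":0,"rz":0}]' 40
python3 - <<'E'
from go import *
a=cam('scene')['img'];b=cam('top')['img']
f=lambda im,x,y,w,h,W,H:cv2.resize(im[y:y+h,x:x+w],(W,H),interpolation=cv2.INTER_CUBIC)
o=np.hstack([f(a,120,130,240,240,480,480),f(b,170,165,80,120,320,480)])[:,:,::-1].astype(float)
cv2.imwrite('pics/c10.png',np.clip(o*1.8,0,255).astype('uint8'))
E
```

```text
t: 18.03
position: [0.5381, 0.1927, 0.2314]
eef_rot: [-0.008, 1.0, -0.0, -0.002]
force: [0.5, 0.1, 1.8]
opening: 0.0511
t: 18.7
position: [0.4237, -0.1005, 0.2829]
eef_rot: [-0.009, 1.0, -0.0, 0.001]
force: [1.7, 0.1, 0.7]
opening: 0.0514
```

View pics/c10.png

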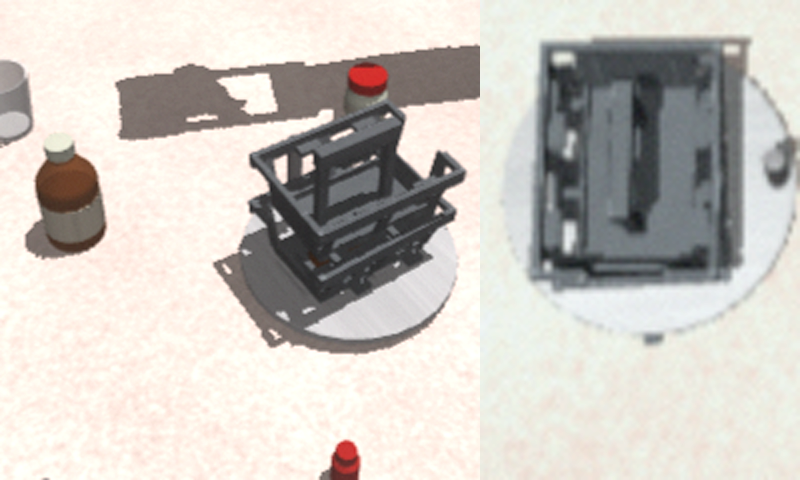

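The carrier sits level and square on the tote: carrier at (355,170) in the left crop, rim aligned at (540,40)-(725,280) in the right. The bottle, jar and beaker are in place and the gripper is clear, so I hand in.

```bash
python3 -c "
from station import manip
print(manip.job_done())"
```

```text
the job is handed in; nothing more can be done
None
```

The job is done and handed in at about 18.7 s. I turned the deck half a turn counter-clockwise by its post, from about 92.3° to 272.4°. Then I lifted the empty carrier by its handle and set it on the tote, still facing the robot with its low front.

- **First lowering:** it met the tote's rail about 7 mm too high, at roughly 12 N, because the carrier was about 3 mm off to the -y side. I raised it, shifted it 3 mm and lowered it again. It then reached the expected ledge height (tool at 0.154 m) with about 6–7 N of contact.
- **Last checks:** the rim corners match the seated height in the scene picture, and the carrier looks level and square in both views. It may sit about 3 mm toward the robot, within the end play. The bottle, jar and beaker are where they were, and the gripper is clear.
- **Not confirmed:** the vials are mostly hidden under the carrier in the final view. They were upright when last fully visible, after the turn, and only partly visible above and below the carrier during lowering. A wrist torque of about 0.5 N m just before release went unexplained; it had no visible effect.

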